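# Hang the muller on the retracting hook

## Robot

A 6-joint arm with a two-finger parallel gripper is mounted at the origin on a cart in front of the work surface, level with it; the furniture and walls round the work are solid. World frame = base frame: x ahead of the robot, y to its left, z up, the work surface at z = 0. Lengths are in m, angles in rad, forces in N, time in s.
With the tool pointing down it reaches from about 0.375 to 0.9 m from the base axis. Payload 3.1 kg.
Tool frame: the origin (TCP) lies at the centre of the arm's flange, where the gripper is bolted on; the fingertips stand robot.tip_extent ahead of it and the grasp point (between the pads) lies 164 mm ahead of it (robot.tip_extent is the distance from the TCP to the fingertips, in m); z points along the fingers, y is the line along which they close (so a half turn about z gives the same grasp; the last joint's range is limited). The gripper opens to 87 mm and grips with 3 to 60 N. Pads are 19 mm wide; open, the fingers measure 117 mm over their backs; the gripper's body (75 mm by 190 mm) begins 51 mm behind the grasp point.
Start: joints at [-1.49, 0.527, 1.433, -0, 1.181, -0.178], TCP at [0.161, -0.604, 0.405] pointing down, gripper open.
Joint ranges: [-3.08, 3.08], [-0.75, 2.2], [0.22, 2.44], [-1.43, 4.57], [0, 2.65], [-2.85, 2.85]. Speed limits (rad/s): [2.79, 2.79, 3.14, 3.14, 3.14, 3.14].

## Interface

Orientations are given as a unit quaternion [x, y, z, w].
In Python, from rig import get_obs, camera, hand_in, cut_out, robot gives the robot as it stands.
- The arm moves only by the tool step_arm, never from a script. Its argument "rows" is a list of rows, each a list of 6 numbers: the shift along the world's x, y, z in m, then the turn, a rotation vector about the world's x, y, z in degrees. A call has 1 to 12 rows; each row shifts and turns the commanded pose from where the row before left it; what a row does not reach is not made up. A row lasts 1/8 s, in which the tool goes at most 62.5 mm and 10.7 degrees, less where a joint would pass 70% of its speed; a pose out of reach is approached as far as the arm can. A call is refused whole if a number of a shift passes 0.0625 or a number of a turn 10.7, either way. A call with a gripper value outside its range is refused whole. "jaw" is the finger opening in m, from 0 to 0.087, set as the call begins (left out, the last holds). The fingers move at their own pace and stop on an object; "squeeze" is the grip in N (left out, the last holds). Time passes only in rows, so rows that do not move let the fingers close. It gives the time, the measured TCP pose, the force, the opening and the grip force at its end, in the units of the state.
- get_obs(): the state, without advancing time (a new reading comes with each control period).
- camera(name): name is "scene" or "top" or "wrist"; returns a dict with "pixels" (384x512x3 uint8, blue, green, red), "depth" (384x512 float32, m along the optical axis (not along the pixel's ray), 0 where there is no reading), "fov_y" (degrees; the focal length in pixels is half the picture's height over the tangent of half this angle, whatever the lens; pixels are square), "cx", "cy" (the principal point, pixels), "extrinsics" (4x4, takes a point from camera to world coordinates); the wrist camera has in their place "mount" (4x4, takes a point from camera to tool coordinates, whose origin is the TCP and whose axes are the flange's). Camera axes: x right, y up, looking along -z (the intrinsics and any distortion apply to the point x, -y, -z); pixel columns grow to the right and rows downward; lengths in m; the calibration is good to about 2 mm. A picture is of the moment at which its call begins: read the wrist's pose just before it.
- hand_in(): hands the job in; it is judged then, once.
Trained networks look in the newest picture that a camera, given by its name, has taken for a name from the list of things; names that differ only in an ending like _2 or _b are one class to them, and where a whole thing is asked for, a point or a joint stands for the part that bears it (a point fixed in the world has none). Each returns a list of dicts, best first, with "confidence" (0 to 1); they miss things now and then, are a little off and sometimes report something else, mostly with a low value. They report only what shows in the picture. A call takes as long as a camera call.
- cut_out(label, camera): "region" (384x512 bool, what is visible of it) and "extent" ([centre column, centre row, width, height] in pixels, round what is visible of it).
The state is a dict: "time": time; "q": joint angles; "joint_velocities": joint speeds; "joint_torque": joint torques, N m; "position": TCP position; "tool_rot": TCP orientation; "ft_force": force on the tool from outside, world axes, zero at the start; "moment": the same for the moment, N m; "grip_width": finger opening in m; "grip_force": force on a finger pad.
Only numpy, scipy, OpenCV 4.12 (cv2) and the standard library are available. Lean on these libraries where they do the work, as an engineer would, in place of code of your own. Each camera call takes 0.05 s, during which the arm holds its last target. There are 200 camera calls.

## Task

Hang up the glass muller so that its ground face stays clean: take the grip of the sprung retracting hook, pull the hook down against its spring, hook it under the wire loop of the standing muller and let it rise, so that the muller hangs from the hook clear of the table. Leave the clip-top jar and the dropper bottle, which have similar wire loops, where they stand, and let go at the end.

Things in the scene. Friction and masses are not known exactly. Their poses are not given: they have to be found in the camera images.
- pull (a joint): Travel of the sleeve that carries the swing arm down the column, in m: 0 = fully up (where the spring draws it), 0.108 = bottom stop. Arm, grip and hook go down with it. The spring lifts with about 6 N net at the top, 9 N at the bottom; let go, it draws the hook up again, and it is strong enough to lift the muller to the top.
- swing (a joint): Turn of the swing arm about the upright column, in rad, growing counter-clockwise seen from above; 0 = the arm points along the -x axis of the stand (towards the robot). It turns easily, -1.2 to 1.2, and stays where it is left.
- column (a point): Point on the table on the axis of the fixed upright column (22 mm thick, about 355 mm high with the spring drum on top, on a dark steel foot 150 x 130 mm). Its axes are those of the stand.
- grip (a point): Middle of the upright black rubber grip post, 24 mm thick, on the free end of the swing arm, 215 mm from the column axis; 0.322 m above the table when fully up. The post ends 21 mm above this point; the arm's flat end (28 mm disc) is 25 mm below. Axes turn with the arm: x along the arm (14 mm wide) to the column, y across, z up.
- hook_throat (a point): Lowest inside point of the hook, 114 mm below grip (same axes), 0.208 m high when fully up. 7 mm round steel bent in the y-z plane, open upward: shank on the -y side, free tip on the +y side (the robot's left). 27 mm wide inside, +-23 mm outside; tip 22 mm higher than this point, hook's underside 7 mm lower, arm's underside 75 mm higher.
- glass_muller: The thing to hang: clear-white glass muller, waisted like a pawn, foot 52 mm in diameter, 92 mm high, about 0.2 kg, standing upright and loose on the table. Origin at the centre of its underside, z up along it. A stiff, fixed loop of 6 mm steel wire springs from its waist, in its own x-z plane, 60 mm wide between leg centres.
- glass_muller_loop (a point): Underside of the top middle of the muller's loop, 150 mm above the muller's underside, 58 mm above its glass head. The bar is nearly level there and runs along the muller's x axis, within 0.75 rad of the line to the column. It stands about 215 mm from the column axis, so the swinging hook meets its middle to within 20 mm.
- clip_jar: Bystander to leave alone: round clip-top glass jar, 82 mm across and 90 mm high, with a wire loop of the same height as the muller's (top at 156 mm), 90 mm wide in its x-z plane. Origin at the centre of its underside.
- dropper: Bystander to leave alone: slim amber dropper bottle with rubber teat, 30 mm in diameter, 98 mm high, with a wire loop of the same height (top at 156 mm), 56 mm wide in its x-z plane. Origin at the centre of its underside. Muller, jar and bottle stand side by side on an arc about the column, in any order, 80 mm or more between centres.

How it is judged:
On the way, in this order (a step that is already met when the one before it is completed fails the run):
1. the hook is pulled down at least 60 mm while the muller still stands on the table (value of joint pull above 0.06 m and height (world z) of glass_muller below 0.012 m), for 0.1 s.
2. the hook, still pulled down, has its throat under the loop of the standing muller (value of joint pull above 0.04 m and distance between hook_throat and glass_muller_loop below 0.027 m and height (world z) of glass_muller below 0.012 m), for 0.02 s.
At the end, for the whole second after the job is handed in: The muller hangs by its loop in the throat of the hook (the middle of the loop's bar within 27 mm of the throat), foot down (within 0.6 rad of upright), its underside more than 30 mm above the table, the hook risen to within 30 mm of its top, nearly at rest (under 0.08 m/s) (distance between hook_throat and glass_muller_loop below 0.027 m and height (world z) of glass_muller above 0.03 m and value of joint pull below 0.03 m and angle between glass_muller's own z axis and vertical below 0.6 rad and linear speed of glass_muller below 0.08 m/s); the robot touches nothing.
It fails at once if the clip-top jar is disturbed (shifted more than 30 mm) (distance of clip_jar from where it was at the start of the episode above 0.03 m).
It fails at once if the dropper bottle is disturbed (shifted more than 30 mm) (distance of dropper from where it was at the start of the episode above 0.03 m).
It also fails if it takes over 43 s, if anything falls off the work surface, if the arm or the gripper's body presses on something with over 40 N, if the wrist force passes 120 N, or if a joint passes its speed limit or range.

## Working session

There is one attempt and no reset: what is moved stays moved. The work goes in short steps, Python scripts to look and compute and a tool call to move; the robot and the scene stay as the last step left them, time stands still between calls to the robot, and variables do not carry over. Pictures are saved under pics/ and viewed, at most 10 in all, crops included, and the job is handed in when it is done.

Besides the shell and the picture viewer there is one more tool, called after ">>>" by a JSON object that holds its "name" and its "arguments". step_arm: Moves the arm, as the interface text tells. Its arguments: {"type":"object","properties":{"rows":{"type":"array"},"jaw":{"type":"number"},"squeeze":{"type":"number"}},"required":["rows"]}

```bash
mkdir -p pics; cat > h.py <<'E'
import numpy as np, cv2
from rig import get_obs, camera, hand_in, cut_out, robot
from scipy.spatial.transform import Rotation as R
def cloud(c, ext=None):
    d=c["depth"]; H,W=d.shape; f=H/2/np.tan(np.radians(c["fov_y"])/2)
    v,u=np.mgrid[:H,:W]
    P=np.stack([(u-c["cx"])/f*d,-(v-c["cy"])/f*d,-d],-1)
    E=c["extrinsics"] if ext is None else ext
    return P@E[:3,:3].T+E[:3,3]
def wrist_ext(o,c):
    T=np.eye(4);T[:3,:3]=R.from_quat(o["tool_rot"]).as_matrix();T[:3,3]=o["position"]
    return T@c["mount"]
E
python3 - <<'E'
from h import *
print(get_obs(), robot.tip_extent)
ims=[]
for n in("scene","top"):
    c=camera(n); P=cloud(c); im=c["pixels"].copy(); cv2.imwrite(f"pics/{n}0.png",im)
    np.savez(f"{n}0.npz",P=P,d=c["depth"])
    for l in("glass_muller","clip_jar","dropper","grip","hook_throat","glass_muller_loop","column"):
        try: r=cut_out(l,n)
        except Exception as e: print(l,e); continue
        for k in r[:2]:
            m=k["region"]&(c["depth"]>0); p=P[m]
            print(n,l,round(k["confidence"],2),np.round(k["extent"]),m.sum(),np.round(np.percentile(p,[3,50,97],axis=0),3).tolist() if m.sum() else'')
E
```

```text
{'time': 0.0, 'q': array([-1.48950207e+00,  5.28457342e-01,  1.43390099e+00, -1.44237866e-05,
        1.18143231e+00, -1.78492511e-01]), 'joint_velocities': array([-0.00064041, -0.00085863,  0.00028632, -0.00105666,  0.0007811 ,
       -0.00192981]), 'joint_torque': array([-2.77496301e-04, -4.40042818e+01, -1.76595801e+01,  6.34020218e-02,
        5.83493756e-02, -1.58813668e-04]), 'position': array([ 0.16054908, -0.60366552,  0.40377706]), 'tool_rot': array([ 9.91574755e-01,  1.29531068e-01,  4.67278450e-05, -1.09801871e-03]), 'ft_force': array([-0.18084023, -0.0134583 ,  0.47174298]), 'moment': array([ 0.04182997, -0.0502489 , -0.00768974]), 'grip_force': 0.0, 'grip_width': 0.08716022885587323} 0.1822
scene glass_muller 0.85 [277. 277.  28.  47.] 593 [[0.507, 0.174, 0.005], [0.533, 0.194, 0.055], [0.565, 0.209, 0.15]]
scene glass_muller 0.29 [250. 146. 102.  47.] 1080 [[0.578, -0.296, 0.015], [0.651, 0.0, 0.294], [0.809, 0.122, 0.341]]
scene clip_jar 0.73 [293. 222.  31.  47.] 1132 [[0.514, -0.143, -0.002], [0.553, 0.009, 0.083], [0.619, 0.09, 0.153]]
scene dropper 0.91 [294. 248. 
[... 899 characters left out ...]
top grip 0.31 [281. 177.  96.  83.] 835 [[0.584, -0.056, 0.295], [0.667, 0.026, 0.298], [0.738, 0.112, 0.344]]
top hook_throat 0.86 [284. 182.  94.  82.] 945 [[0.58, -0.067, 0.002], [0.647, 0.005, 0.297], [0.725, 0.102, 0.344]]
top glass_muller_loop 0.79 [219. 236.  21.  28.] 355 [[0.509, 0.164, 0.003], [0.538, 0.182, 0.081], [0.563, 0.201, 0.156]]
top glass_muller_loop 0.36 [282. 179.  96.  88.] 984 [[0.582, -0.058, 0.288], [0.662, 0.022, 0.298], [0.74, 0.116, 0.344]]
top column 0.82 [280. 165. 105. 110.] 3257 [[0.59, -0.049, 0.011], [0.727, 0.086, 0.043], [0.824, 0.161, 0.357]]
top column 0.31 [280. 179.  96.  87.] 1008 [[0.584, -0.057, 0.059], [0.663, 0.019, 0.298], [0.738, 0.116, 0.344]]
```

View pics/scene0.png

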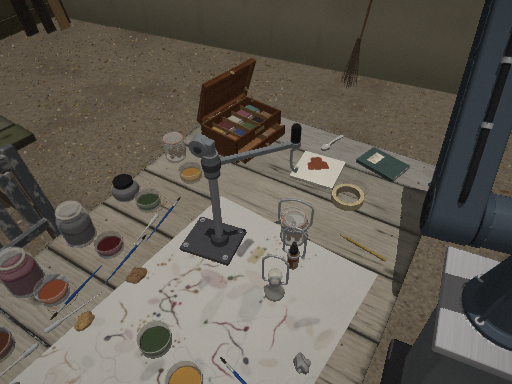

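View pics/top0.png

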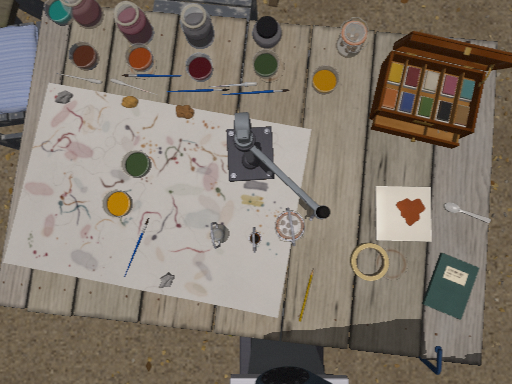

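The scene view shows the grip post at about (296,133), the jar at (295,220), the dropper at (293,252) and the muller at (275,280). In the top view the grip is at (322,212), the jar (289,226), the dropper (256,238) and the muller (219,235). The muller is the leftmost of the three on the arc.

```bash
python3 - <<'E'
import numpy as np,cv2
for n in("scene","top"):
    P=np.load(n+"0.npz")["P"]; d=np.load(n+"0.npz")["d"]; im=cv2.imread(f"pics/{n}0.png")
    X=P[d>0]; 
    def s(name,lo,hi):
        m=np.all((X>lo)&(X<hi),1); p=X[m]
        print(n,name,m.sum(),np.round(p.mean(0),3) if len(p) else'',np.round(np.percentile(p,[2,98],axis=0),3).tolist() if len(p) else'')
        return p
    s("post",[.5,-.12,.306],[.64,0,.36]); 
    s("colmid",[.66,.05,.15],[.80,.18,.26]); s("coltop",[.66,.05,.31],[.82,.2,.37]); s("foot",[.6,-.02,.006],[.86,.22,.022])
    for nm,y0,y1 in(("muller",.135,.24),("dropper",.055,.135),("jar",-.06,.055)):
        p=s(nm+" looptop",[.46,y0,.14],[.62,y1,.165]); p=s(nm+" bar",[.46,y0,.15],[.62,y1,.165])
        if len(p)>4:
            q=p[:,:2]-p[:,:2].mean(0); v=np.linalg.svd(q)[2][0]; print("  dir",np.round(v,2), np.round(np.ptp(q@v),3))
        s(nm+" legs",[.46,y0,.10],[.62,y1,.14]); s(nm+" body",[.46,y0,.005],[.62,y1,.09])
    m=np.all((P>[.66,.05,.006])&(P<[.8,.18,.03]),-1)
# foot rect from top
P=np.load("top0.npz")["P"];im=cv2.imread("pics/top0.png")
m=(P[...,2]>.005)&(P[...,2]<.03)&(P[...,0]>.58)&(P[...,0]<.87)&(P[...,1]>-.03)&(P[...,1]<.22)&(im.max(-1)<90)
q=P[m][:,:2]; r=cv2.minAreaRect((q*1000).astype(np.float32)); print(r)
a=cv2.imread("pics/scene0.png")[90:310,180:340]; b=im[110:270,180:340]
cv2.imwrite("pics/z.png",np.hstack([cv2.resize(a,(400,550)),cv2.resize(b,(400,550))]))
E
```

```text
scene post 158 [ 0.587 -0.047  0.328] [[0.577, -0.059, 0.307], [0.6, -0.041, 0.343]]
scene colmid 275 [0.734 0.107 0.205] [[0.725, 0.095, 0.153], [0.746, 0.117, 0.258]]
scene coltop 573 [0.747 0.109 0.337] [[0.721, 0.09, 0.313], [0.778, 0.119, 0.357]]
scene foot 1673 [0.754 0.112 0.013] [[0.682, 0.041, 0.007], [0.828, 0.168, 0.019]]
scene muller looptop 62 [0.535 0.188 0.15 ] [[0.511, 0.182, 0.141], [0.559, 0.192, 0.157]]
scene muller bar 41 [0.535 0.188 0.153] [[0.519, 0.184, 0.15], [0.551, 0.192, 0.157]]
  dir [-0.99 -0.13] 0.035
scene muller legs 55 [0.531 0.188 0.124] [[0.503, 0.181, 0.101], [0.566, 0.195, 0.139]]
scene muller body 610 [0.533 0.194 0.042] [[0.48, 0.148, 0.005], [0.608, 0.225, 0.089]]
scene dropper looptop 52 [0.523 0.089 0.15 ] [[0.502, 0.086, 0.142], [0.547, 0.092, 0.156]]
scene dropper bar 34 [0.524 0.089 0.153] [[0.508, 0.085, 0.15], [0.54, 0.092, 0.156]]
  dir [-1.   -0.06] 0.033
scene dropper legs 59 [0.524 0.089 0.121] [[0.494, 0.085, 0.101], [0.555, 0.092, 0.139]]
scene dropper body 343 [0.523 0.095 0.046] [[0.48, 0.069, 0.005], [0.589, 0.121, 0.087]]
scen
[... 1219 characters left out ...]
51], [0.544, 0.089, 0.158]]
  dir [-1.   -0.02] 0.035
top dropper legs 12 [0.525 0.087 0.128] [[0.497, 0.084, 0.1], [0.557, 0.09, 0.139]]
top dropper body 355 [0.536 0.093 0.024] [[0.463, 0.057, 0.005], [0.612, 0.134, 0.075]]
top jar looptop 89 [ 0.558 -0.003  0.151] [[0.519, -0.011, 0.141], [0.597, 0.005, 0.159]]
top jar bar 51 [ 0.557 -0.003  0.154] [[0.533, -0.008, 0.151], [0.581, 0.003, 0.159]]
  dir [-0.99 -0.16] 0.05
top jar legs 11 [ 0.562 -0.001  0.137] [[0.513, -0.011, 0.133], [0.605, 0.007, 0.139]]
top jar body 754 [0.548 0.007 0.058] [[0.463, -0.039, 0.005], [0.614, 0.051, 0.09]]
((748.8317260742188, 121.39786529541016), (167.2679901123047, 165.48983764648438), 3.7275617122650146)
```

View pics/z.png

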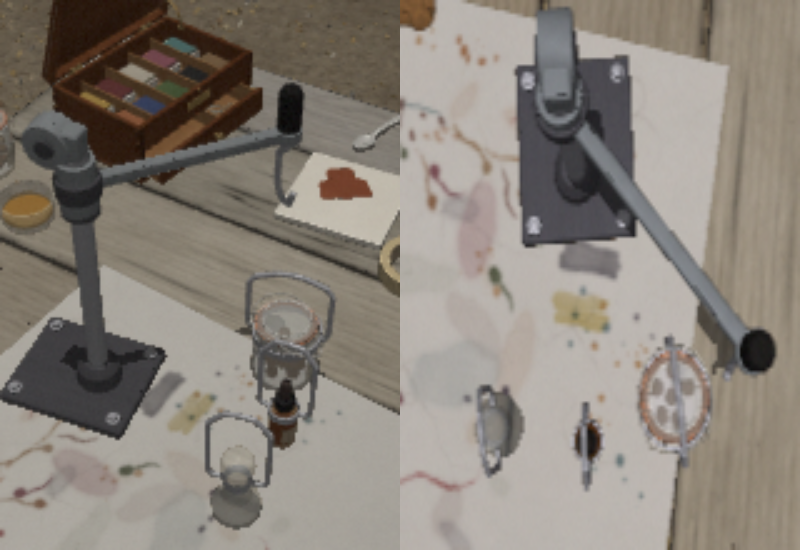

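>>> {"name": "step_arm", "arguments": {"rows": [[0.03,0.039,0.014,0,0,2.5],[0.03,0.039,0.014,0,0,2.5],[0.03,0.039,0.014,0,0,2.5],[0.03,0.039,0.014,0,0,2.5],[0.03,0.039,0.014,0,0,2.5],[0.03,0.039,0.014,0,0,2.5],[0.03,0.039,0.014,0,0,2.5],[0.03,0.039,0.014,0,0,2.5],[0.03,0.039,0.014,0,0,2.5],[0.03,0.039,0.014,0,0,2.5],[0.03,0.039,0.014,0,0,2.5],[0.03,0.039,0.014,0,0,2.5]], "jaw": 0.087}}

```text
time: 2.3
position: [0.5213, -0.1345, 0.5734]
tool_rot: [0.924, 0.382, 0.0, 0.0]
ft_force: [0.7, 0.2, 0.1]
grip_width: 0.0872
grip_force: 0.0
```

>>> {"name": "step_arm", "arguments": {"rows": [[0.023,0.028,-0.002,0,0,1],[0.023,0.028,-0.002,0,0,1],[0.023,0.028,0,0,0,0],[0,0,0,0,0,0],[0,0,0,0,0,0]]}}

```text
time: 2.92
position: [0.5893, -0.0521, 0.5686]
tool_rot: [0.917, 0.398, -0.0, 0.0]
ft_force: [0.6, -0.1, 0.3]
grip_width: 0.0871
grip_force: 0.0
```

```bash
python3 - <<'E'
from h import *
o=get_obs(); c=camera("wrist"); E=wrist_ext(o,c); P=cloud(c,E); cv2.imwrite("pics/w1.png",c["pixels"])
print(o["position"],R.from_quat(o["tool_rot"]).as_matrix().round(3).tolist(),o["q"].round(2),o["time"])
print(c["mount"].round(3).tolist())
d=c["depth"]>0
for lo,hi in((.335,.35),(.305,.335),(.29,.304)):
    m=d&(P[...,2]>lo)&(P[...,2]<hi)&(abs(P[...,0]-.6)<.12)&(abs(P[...,1])<.12)
    if lo<.3:m=d&(P[...,2]>lo)&(P[...,2]<hi)
    p=P[m]
    if len(p): print(lo,len(p),p.mean(0).round(4),np.percentile(p,[1,99],axis=0).round(3).tolist())
    if lo>.33 and len(p): print(cv2.minEnclosingCircle((p[:,:2]*1000).astype(np.float32)))
E
```

```text
[ 0.58931019 -0.05212371  0.56856016] [[0.683, 0.73, -0.001], [0.73, -0.683, -0.0], [-0.001, -0.0, -1.0]] [-0.28  0.34  1.29 -0.    1.51  0.48] 2.925
[[-0.001, 0.955, 0.296, 0.082], [1.0, 0.0, 0.001, 0.0], [0.001, 0.296, -0.955, 0.019], [0.0, 0.0, 0.0, 1.0]]
0.335 711 [ 0.5912 -0.0514  0.3418] [[0.58, -0.063, 0.336], [0.601, -0.042, 0.345]]
((589.7271728515625, -53.14402389526367), 11.978453636169434)
0.305 295 [ 0.596  -0.0462  0.3209] [[0.583, -0.06, 0.305], [0.601, -0.041, 0.335]]
0.29 3392 [0.6492 0.0085 0.2972] [[0.587, -0.054, 0.294], [0.699, 0.059, 0.3]]
```

View pics/w1.png

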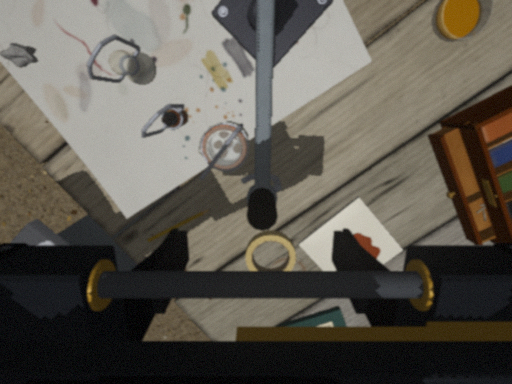

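The wrist view shows the post at (262,208), at the end of the arm and in line with the jaw centre. I'll descend and grip.

>>> {"name": "step_arm", "arguments": {"rows": [[0.001,0,-0.027,0,0,0],[0,0,-0.027,0,0,0],[0,0,-0.026,0,0,0],[0,0,0,0,0,0]]}}

```text
time: 3.48
position: [0.5896, -0.0529, 0.4869]
tool_rot: [0.918, 0.397, -0.002, -0.002]
ft_force: [-0.4, -0.1, -0.0]
grip_width: 0.0873
grip_force: 0.0
```

>>> {"name": "step_arm", "arguments": {"rows": [[0,0,0,0,0,0],[0,0,0,0,0,0],[0,0,0,0,0,0],[0,0,0,0,0,0],[0,0,0,0,0,0],[0,0,0,0,0,0]], "jaw": 0.0, "squeeze": 45}}

```text
time: 4.22
position: [0.5906, -0.0519, 0.4887]
tool_rot: [0.917, 0.398, -0.0, -0.0]
ft_force: [-0.2, -0.1, -0.1]
grip_width: 0.0351
grip_force: 0.0
```

```bash
python3 - <<'E'
import numpy as np
C=np.array([.736,.106]); g=np.array([.5905,-.0523]); v=g-C; r=np.hypot(*v); a0=np.degrees(np.arctan2(v[1],-v[0])) 
print(r,a0)
# a: angle from -x toward +y; rows
def pts(a0,a1,n):
    a=np.radians(np.linspace(a0,a1,n+1)); p=C+r*np.c_[-np.cos(a),np.sin(a)]
    print(np.round(p[-1],4),"dyaw",round(-(a1-a0)/n,2)); print(np.round(np.diff(p,axis=0),4).tolist())
pts(a0,9.2,12); pts(9.2,22,6)
E
```

```text
0.2150096276914129 -47.41261511969246
[0.5238 0.1404] dyaw -4.72
[[-0.0125, 0.0125], [-0.0115, 0.0135], [-0.0103, 0.0144], [-0.0091, 0.0152], [-0.0078, 0.0159], [-0.0065, 0.0165], [-0.0051, 0.0169], [-0.0037, 0.0173], [-0.0023, 0.0176], [-0.0008, 0.0177], [0.0007, 0.0177], [0.0021, 0.0176]]
[0.5366 0.1865] dyaw -2.13
[[0.0014, 0.0079], [0.0017, 0.0078], [0.002, 0.0077], [0.0023, 0.0077], [0.0026, 0.0076], [0.0029, 0.0075]]
```

>>> {"name": "step_arm", "arguments": {"rows": [[0,0,0,0,0,0],[0,0,0,0,0,0],[0,0,0,0,0,0],[0,0,0,0,0,0]]}}

```text
time: 4.72
position: [0.5906, -0.052, 0.4887]
tool_rot: [0.917, 0.398, 0.0, -0.0]
ft_force: [1.2, 0.2, -0.4]
grip_width: 0.0226
grip_force: 45.0
```

>>> {"name": "step_arm", "arguments": {"rows": [[-0.0125,0.0125,0,0,0,-4.7],[-0.0115,0.0135,0,0,0,-4.7],[-0.0103,0.0144,0,0,0,-4.7],[-0.0091,0.0152,0,0,0,-4.7],[-0.0078,0.0159,0,0,0,-4.7],[-0.0065,0.0165,0,0,0,-4.7],[-0.0051,0.0169,0,0,0,-4.7],[-0.0037,0.0173,0,0,0,-4.7],[-0.0023,0.0176,0,0,0,-4.7],[-0.0008,0.0177,0,0,0,-4.7],[0.0007,0.0177,0,0,0,-4.7],[0.0021,0.0176,0,0,0,-4.7]]}}

```text
time: 6.22
position: [0.5271, 0.1408, 0.4899]
tool_rot: [0.996, -0.084, 0.007, 0.0]
ft_force: [11.8, -2.2, -4.3]
grip_width: 0.023
grip_force: 45.0
```

```bash
python3 - <<'E'
from h import *
o=get_obs(); print(o["position"],o["q"].round(2),o["ft_force"],o["grip_width"],o["grip_force"])
a=camera("scene"); b=camera("top")
for n,c in(("s",a),("t",b)):
    P=cloud(c); d=c["depth"]>0
    m=d&np.all((P>[.46,.03,.19])&(P<[.6,.25,.25]),-1)  # hook zone
    p=P[m]; print(n,len(p),p.mean(0).round(3) if len(p) else'',np.percentile(p,[1,99],axis=0).round(3).tolist() if len(p) else'')
A=cv2.resize(a["pixels"][90:310,180:340],(400,550));B=cv2.resize(b["pixels"][110:270,180:340],(400,550))
cv2.imwrite("pics/s2.png",np.hstack([A,B]))
E
```

```text
[0.52712342 0.14076023 0.48992307] [ 0.06  0.33  1.53 -0.    1.28  1.8 ] [11.83385742 -2.15363846 -4.2948871 ] 0.02296122545660694 44.99719017650932
s 85 [0.525 0.137 0.222] [[0.521, 0.123, 0.205], [0.533, 0.162, 0.248]]
t 0
```

View pics/s2.png

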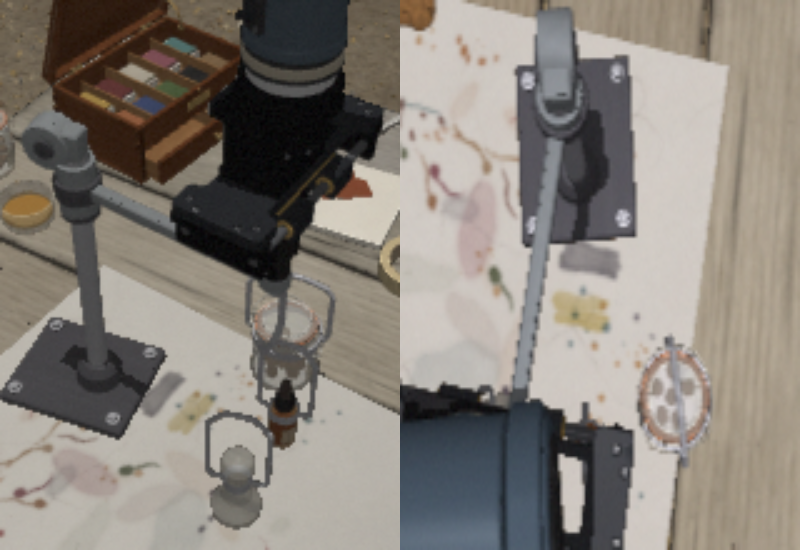

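The hook hangs at about (273,300) in the left panel, in the gap between the dropper and the muller. The small radial force suggests the column estimate is about 3 mm off, so I'll correct for that while pulling down.

>>> {"name": "step_arm", "arguments": {"rows": [[0.003,0,0,0,0,0],[0,0,-0.013,0,0,0],[0,0,-0.013,0,0,0],[0,0,-0.013,0,0,0],[0,0,-0.013,0,0,0],[0,0,-0.013,0,0,0],[0,0,-0.013,0,0,0],[0,0,-0.013,0,0,0],[0,0,0,0,0,0],[0,0,0,0,0,0]]}}

```text
time: 7.58
position: [0.5278, 0.1407, 0.3993]
tool_rot: [0.997, -0.083, 0.003, -0.0]
ft_force: [1.4, -0.8, 7.7]
grip_width: 0.023
grip_force: 45.0
```

```bash
python3 - <<'E'
from h import *
o=get_obs(); print(o["position"],o["ft_force"],o["grip_width"])
a=camera("scene"); P=cloud(a); d=a["depth"]>0
for nm,lo,hi in(("hook",[.49,.108,.095],[.60,.172,.15]),("mloop",[.46,.174,.15],[.6,.24,.165]),("dloop",[.46,.055,.145],[.6,.105,.165])):
    p=P[d&np.all((P>lo)&(P<hi),-1)]; print(nm,len(p),p.mean(0).round(3) if len(p) else'',np.percentile(p,[1,99],axis=0).round(3).tolist() if len(p) else'')
cv2.imwrite("pics/s3.png",cv2.resize(a["pixels"][130:320,200:360],(640,600)))
E
```

```text
[0.5277999  0.14070634 0.3993073 ] [ 1.44951669 -0.82655846  7.66113533] 0.02299425940685384
hook 58 [0.526 0.14  0.133] [[0.521, 0.124, 0.121], [0.532, 0.163, 0.149]]
mloop 42 [0.536 0.188 0.153] [[0.518, 0.183, 0.151], [0.553, 0.192, 0.157]]
dloop 28 [0.515 0.089 0.153] [[0.503, 0.086, 0.145], [0.528, 0.092, 0.157]]
```

View pics/s3.png

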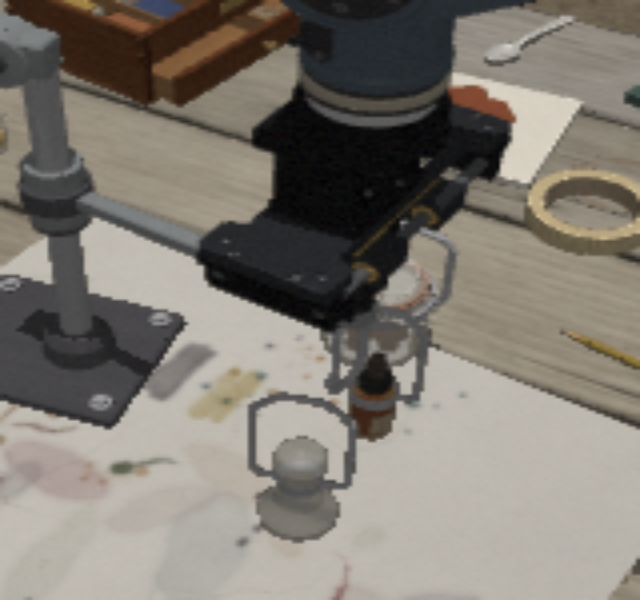

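>>> {"name": "step_arm", "arguments": {"rows": [[0,0,-0.004,0,0,0],[0.0015,0.0076,0,0,0,-2],[0.0017,0.0076,0,0,0,-2],[0.002,0.0075,0,0,0,-2],[0.0022,0.0075,0,0,0,-2],[0.0024,0.0075,0,0,0,-2],[0.0026,0.0074,0,0,0,-2],[0,0,0,0,0,0]]}}

```text
time: 8.62
position: [0.541, 0.1858, 0.3959]
tool_rot: [0.982, -0.187, 0.004, -0.0]
ft_force: [3.1, -2.6, 7.9]
grip_width: 0.0228
grip_force: 45.0
```

```bash
python3 - <<'E'
from h import *
o=get_obs(); print(o["position"],o["ft_force"],o["grip_width"])
a=camera("scene"); P=cloud(a); d=a["depth"]>0
for nm,lo,hi in(("hook",[.49,.15,.095],[.60,.24,.14]),("mloop",[.46,.16,.148],[.6,.24,.16])):
    p=P[d&np.all((P>lo)&(P<hi),-1)]; print(nm,len(p),p.mean(0).round(3) if len(p) else'',np.percentile(p,[1,99],axis=0).round(3).tolist() if len(p) else'')
cv2.imwrite("pics/s4.png",cv2.resize(a["pixels"][200:320,220:340],(600,600),interpolation=cv2.INTER_CUBIC))
E
```

```text
[0.54095353 0.18579095 0.39592311] [ 3.14793757 -2.58535638  7.90821937] 0.0228194137019974
hook 104 [0.535 0.188 0.123] [[0.503, 0.173, 0.097], [0.566, 0.205, 0.14]]
mloop 57 [0.535 0.185 0.153] [[0.515, 0.171, 0.148], [0.555, 0.193, 0.159]]
```

View pics/s4.png

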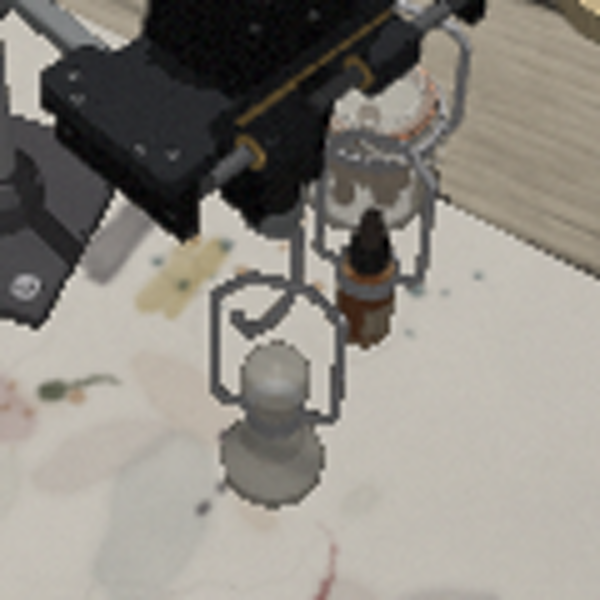

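The hook tip at (240,320) is through the loop and in front of the bar, and the shank at (298,270) is behind it. I'll raise it slowly.

>>> {"name": "step_arm", "arguments": {"rows": [[0,0,0.006,0,0,0],[0,0,0.006,0,0,0],[0,0,0.006,0,0,0],[0,0,0.003,0,0,0],[0,0,0.0,0,0,0],[0,0,0.004,0,0,0],[0,0,0.004,0,0,0],[0,0,0.004,0,0,0],[0,0,0.004,0,0,0],[0,0,0.004,0,0,0],[0,0,0,0,0,0]]}}

```text
time: 10.05
position: [0.5408, 0.1853, 0.4367]
tool_rot: [0.982, -0.187, 0.004, -0.0]
ft_force: [3.5, -2.1, 6.0]
grip_width: 0.0233
grip_force: 45.0
```

```bash
python3 - <<'E'
from h import *
o=get_obs(); print(o["position"],o["ft_force"],o["grip_width"])
a=camera("scene"); P=cloud(a); d=a["depth"]>0
for nm,lo,hi in(("mloop",[.46,.16,.145],[.6,.24,.18]),):
    p=P[d&np.all((P>lo)&(P<hi),-1)]; print(nm,len(p),np.percentile(p,[1,99],axis=0).round(3).tolist() if len(p) else'')
cv2.imwrite("pics/s5.png",cv2.resize(a["pixels"][200:320,220:340],(600,600),interpolation=cv2.INTER_CUBIC))
E
```

```text
[0.54078169 0.1852622  0.43666546] [ 3.46941653 -2.10674059  5.96450487] 0.02325950483587416
mloop 109 [[0.513, 0.171, 0.146], [0.567, 0.204, 0.179]]
```

View pics/s5.png

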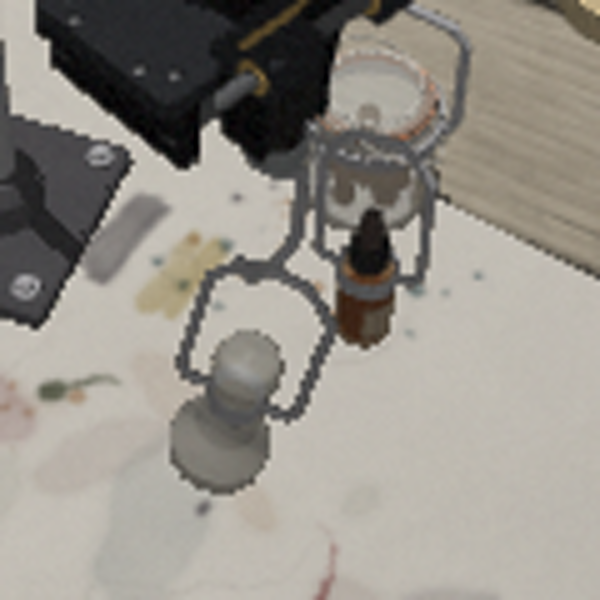

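The muller is off the table and hanging by its loop, slightly tilted. I'll continue up.

>>> {"name": "step_arm", "arguments": {"rows": [[0,0,0.005,0,0,0],[0,0,0.006,0,0,0],[0,0,0.006,0,0,0],[0,0,0.006,0,0,0],[0,0,0.006,0,0,0],[0,0,0.006,0,0,0],[0,0,0.006,0,0,0],[0,0,0.004,0,0,0],[0,0,0.002,0,0,0],[0,0,0,0,0,0],[0,0,0,0,0,0],[0,0,0,0,0,0]]}}

```text
time: 11.6
position: [0.5408, 0.1851, 0.4831]
tool_rot: [0.982, -0.187, 0.004, 0.0]
ft_force: [5.7, -2.6, 4.4]
grip_width: 0.0228
grip_force: 45.0
```

>>> {"name": "step_arm", "arguments": {"rows": [[0,0,0,0,0,0],[0,0,0,0,0,0],[0,0,0,0,0,0],[0,0,0,0,0,0],[0,0,0,0,0,0],[0,0,0,0,0,0],[0,0,0,0,0,0],[0,0,0,0,0,0],[0,0,0,0,0,0],[0,0,0,0,0,0],[0,0,0,0,0,0],[0,0,0,0,0,0]]}}

```text
time: 13.1
position: [0.5408, 0.185, 0.483]
tool_rot: [0.982, -0.187, 0.004, 0.0]
ft_force: [5.8, -2.3, 4.3]
grip_width: 0.0228
grip_force: 45.0
```

```bash
python3 - <<'E'
from h import *
o=get_obs(); print(o["position"],o["ft_force"],o["grip_width"])
for i in range(2):
    a=camera("scene"); P=cloud(a); d=a["depth"]>0
    for nm,lo,hi in(("loop",[.46,.14,.195],[.6,.24,.22]),("body",[.46,.12,.02],[.6,.26,.15])):
        p=P[d&np.all((P>lo)&(P<hi),-1)]; print(nm,len(p),p.mean(0).round(3),np.percentile(p,[1,99],axis=0).round(3).tolist() if len(p) else'')
cv2.imwrite("pics/s6.png",cv2.resize(a["pixels"][180:300,220:340],(600,600),interpolation=cv2.INTER_CUBIC))
E
```

```text
[0.54081169 0.18504499 0.48304891] [ 5.81007937 -2.27754071  4.27667381] 0.022765725781675843
loop 96 [0.535 0.186 0.207] [[0.51, 0.17, 0.196], [0.561, 0.203, 0.22]]
body 617 [0.54  0.195 0.103] [[0.509, 0.174, 0.057], [0.571, 0.211, 0.145]]
loop 97 [0.535 0.186 0.208] [[0.513, 0.171, 0.197], [0.562, 0.203, 0.22]]
body 616 [0.542 0.195 0.103] [[0.51, 0.174, 0.057], [0.573, 0.212, 0.146]]
```

View pics/s6.png

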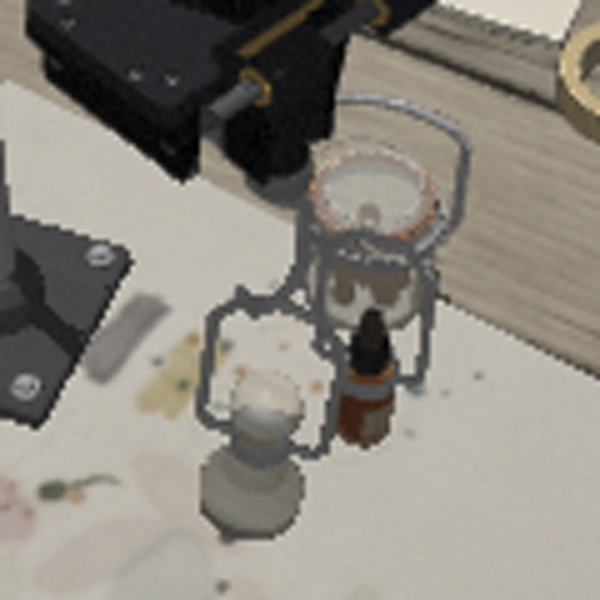

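>>> {"name": "step_arm", "arguments": {"rows": [[0.001,0,0.002,0,0,0],[0.001,0,0.002,0,0,0],[0,0,0.002,0,0,0],[0,0,0.001,0,0,0],[0,0,0,0,0,0],[0,0,0,0,0,0],[0,0,0,0,0,0],[0,0,0,0,0,0],[0,0,0,0,0,0],[0,0,0,0,0,0],[0,0,0,0,0,0],[0,0,0,0,0,0]], "squeeze": 10}}

```text
time: 14.7
position: [0.542, 0.1855, 0.488]
tool_rot: [0.982, -0.187, 0.001, 0.0]
ft_force: [6.1, -3.7, -1.7]
grip_width: 0.0232
grip_force: 10.0
```

>>> {"name": "step_arm", "arguments": {"rows": [[0,0,0,0,0,0],[0,0,0,0,0,0],[0,0,0,0,0,0],[0,0,0,0,0,0],[0,0,0,0,0,0],[0,0,0,0,0,0],[0,0,0,0,0,0],[0,0,0,0,0,0]], "jaw": 0.08}}

```text
time: 15.7
position: [0.5412, 0.1859, 0.4888]
tool_rot: [0.982, -0.187, 0.0, -0.0]
ft_force: [0.0, 0.3, -0.4]
grip_width: 0.0794
grip_force: 0.0
```

>>> {"name": "step_arm", "arguments": {"rows": [[0,0,0.01,0,0,0],[0,0,0.02,0,0,0],[0,0,0.02,0,0,0],[0,0,0.02,0,0,0],[0,0,0.02,0,0,0],[0,0,0,0,0,0],[0,0,0,0,0,0],[0,0,0,0,0,0],[0,0,0,0,0,0],[0,0,0,0,0,0],[0,0,0,0,0,0],[0,0,0,0,0,0]]}}

```text
time: 17.2
position: [0.5412, 0.1859, 0.5787]
tool_rot: [0.982, -0.187, -0.0, 0.0]
ft_force: [-0.1, 0.4, 0.5]
grip_width: 0.0798
grip_force: 0.0
```

>>> {"name": "step_arm", "arguments": {"rows": [[0,0,0,0,0,0],[0,0,0,0,0,0],[0,0,0,0,0,0],[0,0,0,0,0,0],[0,0,0,0,0,0],[0,0,0,0,0,0],[0,0,0,0,0,0],[0,0,0,0,0,0],[0,0,0,0,0,0],[0,0,0,0,0,0],[0,0,0,0,0,0],[0,0,0,0,0,0]]}}

```text
time: 18.7
position: [0.5412, 0.1859, 0.5788]
tool_rot: [0.982, -0.187, 0.0, -0.0]
ft_force: [0.4, 0.8, 0.9]
grip_width: 0.0801
grip_force: 0.0
```

```bash
python3 - <<'E'
from h import *
o=get_obs(); print(o["time"],o["position"],o["ft_force"],o["grip_width"])
for i in range(8):
    a=camera("scene"); P=cloud(a); d=a["depth"]>0
    for nm,lo,hi in(("loop",[.46,.14,.2],[.6,.24,.225]),("body",[.46,.12,.02],[.6,.26,.15])):
        p=P[d&np.all((P>lo)&(P<hi),-1)]; print(nm,len(p),p.mean(0).round(4),np.percentile(p,[1,99],axis=0).round(3).tolist() if i==7 else'')
cv2.imwrite("pics/s7.png",cv2.resize(a["pixels"][130:300,200:360],(600,600),interpolation=cv2.INTER_CUBIC))
E
```

```text
18.7 [0.54117715 0.18590118 0.57877152] [0.44381271 0.77418609 0.87835345] 0.08009971795852985
loop 108 [0.5351 0.1866 0.2112] 
body 622 [0.5417 0.1984 0.1069] 
loop 107 [0.5355 0.1868 0.2112] 
body 620 [0.5414 0.1986 0.1068] 
loop 107 [0.5351 0.1868 0.2111] 
body 624 [0.5415 0.1986 0.1069] 
loop 105 [0.5349 0.1864 0.2113] 
body 625 [0.5416 0.1985 0.1069] 
loop 107 [0.5355 0.1864 0.2115] 
body 618 [0.5416 0.1985 0.1068] 
loop 105 [0.5354 0.1866 0.2116] 
body 620 [0.5418 0.1986 0.107 ] 
loop 103 [0.5354 0.1866 0.2117] 
body 621 [0.5419 0.1986 0.1071] 
loop 101 [0.5359 0.1865 0.2114] [[0.514, 0.17, 0.201], [0.559, 0.204, 0.224]]
body 626 [0.542  0.1985 0.1073] [[0.51, 0.178, 0.061], [0.572, 0.216, 0.149]]
```

View pics/s7.png

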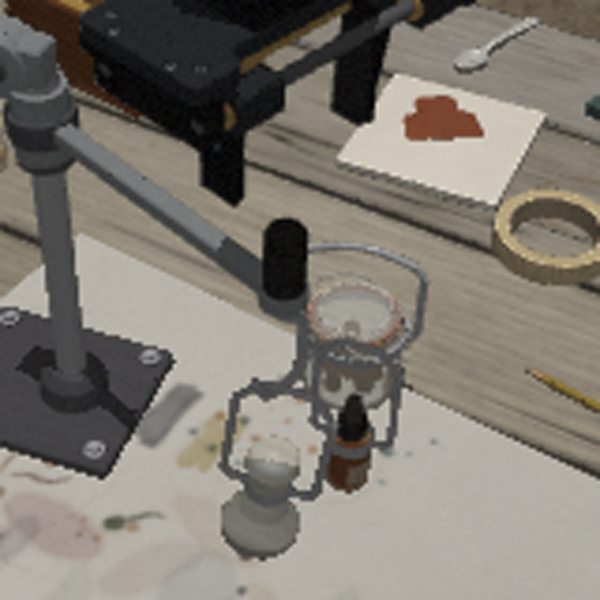

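The muller at (260,520) hangs upright and still from the hook, with its underside about 60 mm up. The gripper is clear of the post, and the jar and dropper have not moved.

```bash
python3 -c "
from rig import hand_in; print(hand_in())"
```

```text
the job is handed in; nothing more can be done
None
```

The muller hangs from the risen hook, upright and still and about 60 mm clear of the table; the gripper has let go, the jar and dropper stand where they were, and the job is handed in at about 19 s (no verdict was returned).

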